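Shut the glass bench's press-turn gas valve and put the paddle away

ROBOT

A 6-joint arm with a two-finger parallel gripper is mounted at the origin on the work surface. World frame = base frame: x ahead of the robot, y to its left, z up, the work surface at z = 0. Lengths are in m, angles in degrees, forces in N, time in s.
With the tool pointing down it reaches from about 0.3 to 0.825 m from the base axis. Payload 5.4 kg.
Tool frame: the origin (TCP) lies on the front face of the gripper's body, between the roots of the fingers; the fingertips stand 88 mm ahead of it and the grasp point (between the pads) lies 69 mm ahead of it (finger_overhang is the distance from the TCP to the fingertips, in m); x points along the fingers, y is the direction in which the jaws open and shut, and the axes are right-handed (so a half turn about x gives the same grasp; the last joint's range is limited). The gripper opens to 92 mm and grips with 3 to 60 N. Pads are 20 mm wide; open, the fingers measure 128 mm over their backs; the gripper's body (75 mm by 189 mm) begins 69 mm behind the grasp point.
Start: joints at [-82.053, 9.076, 91.501, -0, 79.423, -12.038], TCP at [0.196, -0.54, 0.303] pointing down, gripper open.
Joint ranges: [-166.64, 166.64], [-54.1, 131.32], [10.49, 154.53], [-73.88, 253.88], [9.74, 151.15], [-171.62, 171.62]. Speed limits (degrees/s): [147.25, 147.25, 180, 180, 180, 180].

INTERFACE

Orientations are given as a 3x3 rotation matrix whose columns are the frame's x, y, z axes.
In Python, from rig import move_pose, servo_line, movej, open_jaws, clamp, hold, ik, read_state, snapshot, PlanningError, sign_off, finger_overhang gives the robot as it stands. Calls block until the motion is done:
- move_pose(position, orientation): joint-space move of the TCP to a pose.
- servo_line(position, rotation=None, velocity=0.15, threshold=None): straight line of the TCP; rotation=None keeps the orientation; velocity is the mean speed in m/s. With threshold (N) it stops when the force on the tool has changed by that much, and returns True; else False.
- movej(angles): joint-space move.
- open_jaws() and clamp(effort=None): open the fingers fully, or close them until they stop; effort is the grip in N (None keeps the last).
- hold(seconds).
- ik(position, orientation): joint angles nearest the present ones, or None.
- read_state(): the state.
- snapshot(name): name is "scene" or "top" or "wrist"; returns a dict with "color" (420x560x3 uint8, red, green, blue), "K" (3x3 intrinsics, pixels), "world_from_camera" (4x4, takes a point from camera to world coordinates); the wrist camera has in their place "tool_from_camera" (4x4, takes a point from camera to tool coordinates, whose origin is the TCP and whose axes are the tool frame's). Camera axes: x right, y up, looking along -z (the intrinsics and any distortion apply to the point x, -y, -z); pixel columns grow to the right and rows downward; lengths in m; the calibration is good to about 2 mm. A picture is of the moment at which its call begins: read the wrist's pose just before it. There is no depth.
A pose or a line that the arm cannot do raises PlanningError and nothing moves.
- sign_off(): hands the job in, once; it reports no verdict.
The state is a dict: "time_s": time; "joint_positions": joint angles; "dq": joint speeds; "tau": joint torques, N m; "tool_pos": TCP position; "orientation": TCP orientation; "wrist_force": force on the tool from outside, world axes, zero at the start; "ft_torque": the same for the moment, N m; "opening": finger opening in m.
Only numpy, scipy, OpenCV 4.12 (cv2) and the standard library are available. Lean on these libraries where they do the work, as an engineer would, in place of code of your own. Each camera call takes 0.05 s, during which the arm holds its last target. There are 200 camera calls.

TASK

Close the glassblowing bench down: press the sprung bar knob on the tilted gas console in, turn it clockwise (seen facing the panel) to its end stop while pressed, and let it spring fully back out there. Also lay the flat paddle lengthwise and flat in the empty compartment of the tool tray. Leave the tongs lying in their own compartment, do not knock over the bottle or the jar, and let go of everything.

Things in the scene. Friction and masses are not known exactly. Their poses are not given: they have to be found in the camera images.
- console: Grey gas valve console, fixed: a 190 x 180 x 60 mm box on a bracket, tilted so that its face looks up and towards the robot, 27 deg from level; its low edge stands towards the robot. Highest edge 146 mm above the table. Origin: middle of its footprint on the table; x points to its back (high side), z up.
- valve_grip (a point): Point on the knob's axis at the height to grip. The black bar knob (70 long x 18 wide x 37 mm tall) stands on a 72 mm round flange. Site z points out of the tilted panel along the knob's axis, x along the bar towards its pointer end (steel inlay), y across the 18 mm width. The bar's top is 13 mm above this point, the flange 24 mm below it, the panel's face 44 mm below. Site moves with the knob.
- valve_press (a joint): How far the knob is pressed into the panel, m: 0 = sprung fully out, 0.010 = fully in. 5 N starts it, 10 N holds it fully in. It must be in by at least 7 mm to pass from the open sector to the shut position; in between it cannot spring out.
- valve_turn (a joint): Knob angle, rad, growing clockwise seen facing the panel. 0 = bar points straight up the panel. 0 to about 0.32 is the open sector; without pressing it is blocked there. The end stop is at 1.42; from about 1.30 on the knob springs out and is locked shut.
- tray: Aluminium tool tray, fixed, 250 (x) x 208 (y) x 26 mm high, walls and floor 4 mm thick, with one wall along x dividing it in two compartments, each 242 x 98 mm inside. Origin: centre of its underside; z up.
- tray_empty (a point): Centre of the inner floor (4 mm above the table) of the empty compartment (the one on the tray's -y side); x along its 242 mm length, y across its 98 mm width. Walls rise 22 mm above this floor.
- paddle: Flat paddle 190 mm long, 0.17 kg, lying loose on the table: dark graphite blade 90 x 60 x 12 mm thick (from x = 5 to 95 mm) and pale wooden handle 100 x 24 x 24 mm (x = -95 to 5 mm), undersides level. Origin: on its underside, at mid length; x along it towards the blade, z up. Grip the handle about x = -15 mm, across y.
- tongs: Loose steel tongs 215 mm long, 50 mm wide, 16 mm thick, lying in the tray's other compartment. Origin on the underside. Bystander.
- bottle: Clear water bottle with a green cap, 64 mm wide, 190 mm tall, standing loose beyond the task's things. Origin under its centre, z up. Bystander.
- frit_jar: Amber jar with a steel lid, 60 mm wide, 90 mm tall, standing loose. Origin under its centre, z up. Bystander.
Mind the look-alikes: they are no part of the job. Leave any pink look-alike of the paddle alone.

How it is judged:
By the outcome, as a careful person would: the job done as asked, in the order asked, and still so for the second after the job is handed in, with the robot touching nothing.
It also fails if it takes over 66 s, if anything falls off the work surface, if the arm or the gripper's body presses on something with over 40 N, if the wrist force passes 120 N, or if a joint passes its speed limit or range.

## Working session

There is one attempt and no reset: what is moved stays moved. The work goes in short steps, each a Python script; the robot and the scene stay as the last script left them, time stands still between calls to the robot, and variables do not carry over. Pictures are saved under pics/ and viewed, about 8 in all and at most 12, crops included, and the job is handed in when it is done.

```bash
mkdir -p pics; ls; python3 - <<'E'
from rig import *
import cv2,numpy as np,pickle
d={}
for n in("scene","top"):
    s=snapshot(n);d[n]=s
    cv2.imwrite(f"pics/{n}0.png",s["color"][:,:,::-1])
    print(n,s["K"].tolist(),np.round(s["world_from_camera"],3).tolist(),[k for k in s])
pickle.dump(d,open("d0.pkl","wb"))
print(read_state()["time_s"],finger_overhang)
E
```

```text
pics
scene [[531.62999814613, 0.0, 280.75819321310894], [0.0, 531.62999814613, 217.13011849287886], [0.0, 0.0, 1.0]] [[-0.541, -0.612, 0.577, 1.338], [0.841, -0.387, 0.378, 0.487], [-0.008, 0.689, 0.724, 1.119], [0.0, 0.0, 0.0, 1.0]] ['color', 'K', 'world_from_camera']
top [[413.2458960401885, 0.0, 285.1001226816191], [0.0, 413.2458960401885, 213.06068413346674], [0.0, 0.0, 1.0]] [[-0.004, 0.999, -0.052, 0.448], [-1.0, -0.004, 0.012, -0.029], [0.012, 0.052, 0.999, 1.195], [0.0, 0.0, 0.0, 1.0]] ['color', 'K', 'world_from_camera']
0.1 0.0881
```

View pics/top0.png

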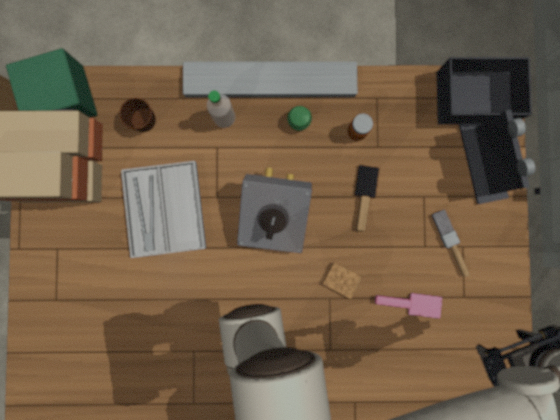

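View pics/scene0.png

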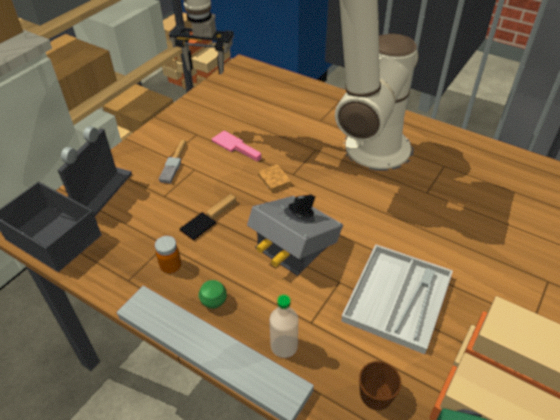

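Top view: the paddle with a dark blade (367,180) and pale handle (363,213) fits the description. The look-alikes are the pink paddle (410,303) and the grey-bladed scraper (450,240). The console is at (275,213) with its knob at (271,222). The tray is at (162,208) with its empty half on the right (182,207).

```bash
cat > h.py <<'E'
import numpy as np,cv2,pickle
def ray(s,uv,T=None):
    T=s["world_from_camera"] if T is None else T
    K=s["K"];d=np.array([(uv[0]-K[0,2])/K[0,0],-(uv[1]-K[1,2])/K[1,1],-1])
    return T[:3,3],T[:3,:3]@d
def onplane(s,uv,z=0,T=None):
    o,d=ray(s,uv,T);return o+d*(z-o[2])/d[2]
def down(yaw): # tool x down, tool y (jaw) at angle yaw from world x
    c,n=np.cos(yaw),np.sin(yaw);x=np.array([0,0,-1.]);y=np.array([c,n,0]);return np.c_[x,y,np.cross(x,y)]
E
python3 - <<'E'
from h import *
d=pickle.load(open("d0.pkl","rb"));s=d["top"];c=s["color"]
a=cv2.resize(c[150:260,340:420],None,fx=5,fy=5,interpolation=cv2.INTER_CUBIC)
b=cv2.resize(c[160:260,230:320],None,fx=4.4,fy=5.5,interpolation=cv2.INTER_CUBIC)
cv2.imwrite("pics/crop1.png",np.hstack([a,b])[:,:,::-1])
hsv=cv2.cvtColor(c,cv2.COLOR_RGB2HSV)
m=(c.max(2)<45).astype(np.uint8);m[:, :345]=0;m[:,390:]=0;m[:155]=0;m[235:]=0
n,l,st,ce=cv2.connectedComponentsWithStats(m);print(st,ce)
for uv,z in [((367,180),.012),((363,215),.024),((271,222),.14),((275,213),.1)]:print(uv,onplane(s,uv,z).round(3))
m=((hsv[...,1]<40)&(c.min(2)>100)).astype(np.uint8);m[:,:110]=0;m[:,215:]=0;m[:150]=0;m[270:]=0
m=cv2.morphologyEx(m,cv2.MORPH_CLOSE,np.ones((9,9)))
ct=max(cv2.findContours(m,0,1)[0],key=cv2.contourArea);r=cv2.minAreaRect(ct);bp=cv2.boxPoints(r);print(r)
w=np.array([onplane(s,p,.026)for p in bp]);print(w.round(4),w.mean(0),np.linalg.norm(w-np.roll(w,1,0),axis=1))
E
```

```text
[[     0      0    560    420 234672]
 [   355    166     23     31    528]] [[279.30556266 209.56412354]
 [365.91856061 181.        ]]
(367, 180) [ 0.605 -0.28   0.012]
(363, 215) [ 0.503 -0.265  0.024]
(271, 222) [ 0.481 -0.006  0.14 ]
(275, 213) [ 0.506 -0.016  0.1  ]
((162.72998046875, 208.93263244628906), (88.7943344116211, 75.76507568359375), 83.45370483398438)
[[0.636  0.4243 0.026 ]
 [0.6602 0.2115 0.026 ]
 [0.4098 0.1814 0.026 ]
 [0.3867 0.3919 0.026 ]] [0.52314056 0.30225605 0.026     ] [0.2513829  0.21413122 0.2521753  0.21182699]
```

View pics/crop1.png

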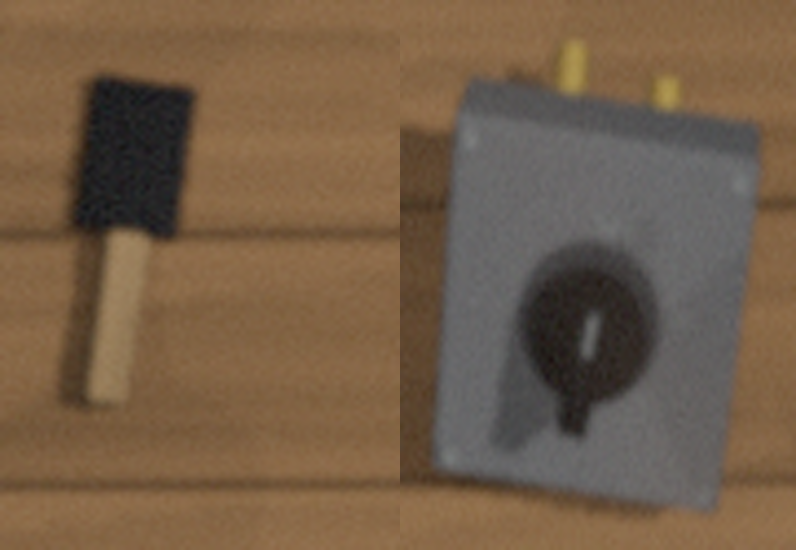

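Crop confirms a black blade with a pale handle (paddle), and the knob with its steel inlay pointing roughly up the panel. Next, a wrist look along the panel normal.

```bash
cat >> h.py <<'E'
def panel(yaw):
    b=np.array([np.cos(yaw),np.sin(yaw),0]);t=np.radians(27)
    n=-np.sin(t)*b+np.cos(t)*np.array([0,0,1]);u=np.cos(t)*b+np.sin(t)*np.array([0,0,1])
    return n,u,np.cross(n,u)  # normal, up the panel, left
def knobR(yaw,th,flip):  # jaws across bar, bar turned clockwise th
    n,u,l=panel(yaw);bar=np.cos(th)*u-np.sin(th)*l
    y=np.cross(n,bar)*(-1 if flip else 1);return np.c_[-n,y,np.cross(-n,y)]
def toolT(st):
    T=np.eye(4);T[:3,:3]=st["orientation"];T[:3,3]=st["tool_pos"];return T
E
python3 - <<'E'
from rig import *
from h import *
yaw=np.radians(-6);n=panel(yaw)[0];g=np.array([.485,-.012,.142])
for f in(0,1):
  for th in(0,.3,1.5):
    q=ik(g+n*.069,knobR(yaw,th,f));print(f,th,None if q is None else np.round(q,1))
  q=ik(g+n*.24,knobR(yaw,0,f));print(f,None if q is None else np.round(q,1))
for f in (0,1):
  try: move_pose(g+n*.24,knobR(yaw,0,f));break
  except PlanningError as e: print(e)
st=read_state();s=snapshot("wrist");print(f,st["time_s"],s["tool_from_camera"].round(3).tolist())
pickle.dump((st,s),open("w1.pkl","wb"))
cv2.imwrite("pics/w1.png",s["color"][:,:,::-1])
E
```

```text
0 0 [ -19.8  -19.9  133.1    9.5   40.8 -109.5]
0 0.3 [-19.8 -19.9 133.1   9.5  40.8 -92.3]
0 1.5 [-19.8 -19.9 133.1   9.5  40.8 -23.6]
0 [ -24.   -46.1  131.     8.6   69.5 -109.2]
1 0 [-19.8 -19.9 133.1   9.5  40.8  70.5]
1 0.3 [-19.8 -19.9 133.1   9.5  40.8  87.7]
1 1.5 [-19.8 -19.9 133.1   9.5  40.8 156.4]
1 [-24.  -46.1 131.    8.6  69.5  70.8]
0 2.1833 [[-0.001, 0.238, -0.971, -0.082], [1.0, 0.002, -0.001, -0.001], [0.002, -0.971, -0.238, -0.067], [0.0, 0.0, 0.0, 1.0]]
```

View pics/w1.png

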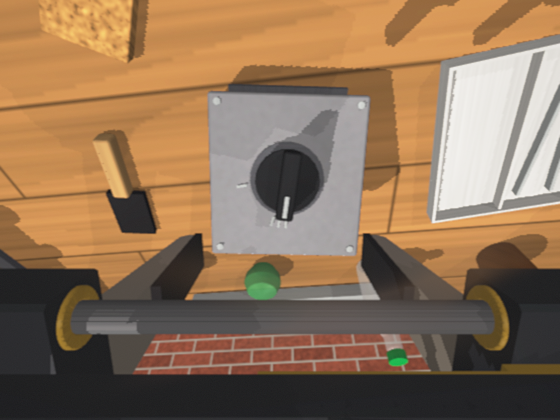

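The wrist view shows the panel corners at about (209,93), (369,98), (356,256) and (213,254). The knob is at (287,180) with its pointer inlay at (285,208), and the shut tick is at (241,185). An enlarged, brightened crop will give exact pixels.

```bash
python3 - <<'E'
from h import *
st,s=pickle.load(open("w1.pkl","rb"));c=s["color"]
k=c[135:235,235:340].astype(float);k=(255*(k/255)**.45).astype(np.uint8)
a=cv2.resize(k,None,fx=5,fy=5,interpolation=cv2.INTER_CUBIC)
p=cv2.resize(c[80:270,195:380],None,fx=1.45,fy=500/190,interpolation=cv2.INTER_CUBIC)
cv2.imwrite("pics/w1c.png",np.hstack([a,p])[:,:,::-1])
T=toolT(st)@s["tool_from_camera"]
B=[onplane(s,p,.146,T) for p in((213,254),(356,256))];e=B[1]-B[0];print(np.round(B,4),np.linalg.norm(e),np.degrees(np.arctan2(-e[0],e[1])))
yaw=np.arctan2(-e[0],e[1]);n,u,l=panel(yaw);P0=(B[0]+B[1])/2
def onp(uv,h):
    o,d=ray(s,uv,T);return o+d*((P0+n*h-o)@n)/(d@n)
def uvp(uv,h): q=onp(uv,h)-P0;return np.round([q@u*1e3,q@l*1e3],1)
for q in((209,93),(369,98),(213,254),(356,256),(241,185)):print(q,uvp(q,0))
print("knob rough",uvp((287,180),57),onp((287,180),57e-3))
E
```

```text
[[ 0.5631 -0.1063  0.146 ]
 [ 0.5859  0.0682  0.146 ]] 0.17606079089725737 -7.457863247531634
(209, 93) [-186.5  -86.3]
(369, 98) [-185.1   88.1]
(213, 254) [  0. -88.]
(356, 256) [-0. 88.]
(241, 185) [-86.2 -52.8]
knob rough [-8850.3 -1793.9] [ 0.45873181 -0.00519846  0.15056262]
```

View pics/w1c.png

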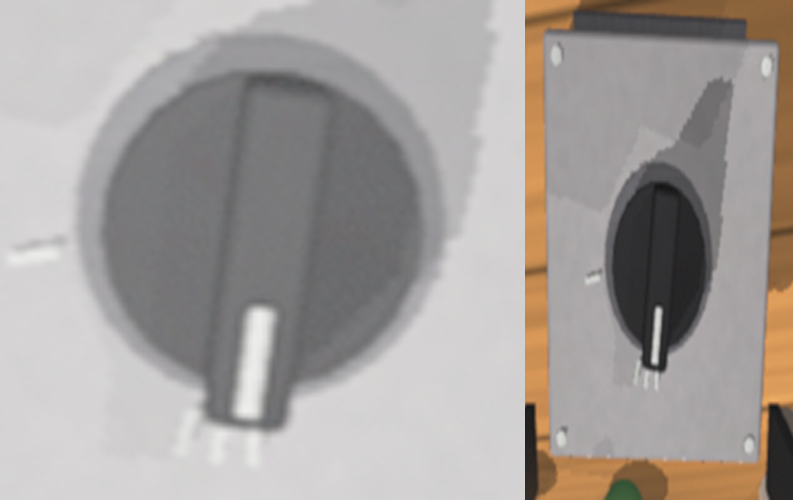

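```bash
python3 - <<'E'
from h import *
st,s=pickle.load(open("w1.pkl","rb"))
T=toolT(st)@s["tool_from_camera"]
yaw=np.radians(-7.4);n,u,l=panel(yaw)
B=[onplane(s,p,.146,T) for p in((213,254),(356,256))];P0=(B[0]+B[1])/2
def onp(uv,h):
    o,d=ray(s,uv,T);return o+d*((P0+n*h-o)@n)/(d@n)
def f(q,h): p=onp((235+q[0]/5,135+q[1]/5),h);r=p-P0;return p.round(4),np.round([r@u*1e3,r@l*1e3],1)
for q in((287,97),(247,420),(262,305),(248,418)):print(f(q,.057))
a=f((287,97),.057)[1];b=f((247,420),.057)[1];print("th",np.arctan2(-(b-a)[1],(b-a)[0]),"len",np.linalg.norm(b-a))
m=(onp((235+287/5,135+97/5),.057)+onp((235+247/5,135+420/5),.057))/2
print("grip",m-n*.013,"disc", f((262,228),.033))
E
```

```text
(array([0.4374, 0.0022, 0.1393]), array([-126.6,    3.4]))
(array([ 0.4935, -0.0114,  0.1685]), array([-62.2,  -2.9]))
(array([ 0.4729, -0.0063,  0.1578]), array([-85.9,  -0.4]))
(array([ 0.4931, -0.0112,  0.1683]), array([-62.7,  -2.7]))
th 0.09751580328754605 len 64.70741843096508
grip [ 0.47130774 -0.0053724   0.14233755] disc (array([ 0.4735, -0.0059,  0.1311]), array([-97.5,   0. ]))
```

```bash
cat > g.py <<'E'
from h import *
yaw=np.radians(-7.4);n,u,l=panel(yaw)
G=np.array([.5745,-.019,.146])-.096*u+.044*n
E
python3 - <<'E'
from rig import *
from g import *
def rep(t):
    s=read_state();w=np.array(s["wrist_force"]);print(t,round(s["time_s"],2),"n-off %.4f"%((s["tool_pos"]-G)@n),"Fn %.1f Ft %.1f"%(w@n,np.linalg.norm(w-n*(w@n))),"Tn %.2f"%(np.array(s["ft_torque"])@n),"open %.4f"%s["opening"],"j6 %.1f"%s["joint_positions"][5]);return s
print(G)
R=knobR(yaw,.1,0)
servo_line(G+n*.12,R,velocity=.15);rep("above")
hit=servo_line(G+n*.069,velocity=.06,threshold=4);print(hit);rep("at")
if hit: servo_line(np.array(read_state()["tool_pos"])+n*.003,velocity=.03)
clamp(45);rep("clamped")
s=snapshot("wrist");cv2.imwrite("pics/w2.png",s["color"][:,:,::-1])
E
```

```text
[ 0.46986659 -0.00541049  0.1416212 ]
above 3.14 n-off 0.1205 Fn 0.2 Ft 0.3 Tn -0.04 open 0.0919 j6 -100.1
False
at 4.14 n-off 0.0693 Fn -0.0 Ft 0.6 Tn -0.09 open 0.0922 j6 -100.5
clamped 5.25 n-off 0.0690 Fn -0.1 Ft 2.6 Tn -0.06 open 0.0174 j6 -100.5
```

View pics/w2.png

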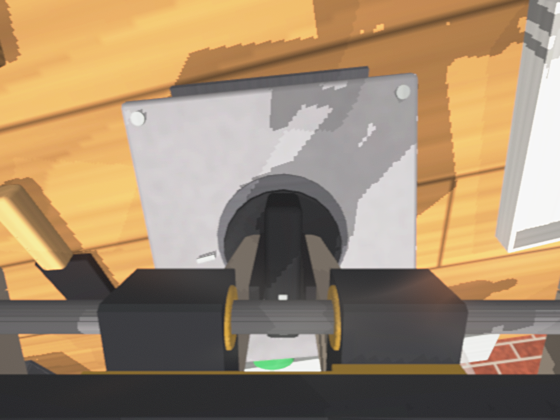

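Grasp is good: the bar at (283,235) is centred between the pads and the opening is 17.4 mm. Now press and turn.

```bash
python3 - <<'E'
from rig import *
from g import *
def rep(t):
    s=read_state();w=np.array(s["wrist_force"]);T=np.array(s["ft_torque"])@n
    print(t,round(s["time_s"],2),"n-off %.4f"%((s["tool_pos"]-G)@n),"Fn %.1f Ft %.1f"%(w@n,np.linalg.norm(w-n*(w@n))),"Tn %.2f"%T,"open %.4f"%s["opening"],"j6 %.1f"%s["joint_positions"][5]);return T,s
_,s0=rep("start")
print(servo_line(np.array(s0["tool_pos"])-n*.0105,velocity=.02,threshold=20))
T0,s=rep("pressed")
q=np.array(s["joint_positions"])
d0=(s["tool_pos"]-np.array(s0["tool_pos"]))@n
if d0<-.007:
    a=0
    while a<80:
        a+=4 if a<68 else 1.5
        p=q.copy();p[5]+=a
        try: movej(p)
        except PlanningError as e: print(e);break
        T,s=rep(a)
        if abs(T-T0)>1.2: break
E
```

```text
start 5.3 n-off 0.0690 Fn 1.3 Ft 4.1 Tn -0.04 open 0.0181 j6 -100.5
True
pressed 5.87 n-off 0.0590 Fn 7.9 Ft 1.5 Tn -0.08 open 0.0180 j6 -100.6
4 6.12 n-off 0.0591 Fn 8.5 Ft 3.5 Tn -0.05 open 0.0176 j6 -96.6
8 6.37 n-off 0.0592 Fn 8.1 Ft 4.0 Tn -0.11 open 0.0176 j6 -92.6
12 6.62 n-off 0.0592 Fn 8.6 Ft 4.9 Tn -0.05 open 0.0177 j6 -88.6
16 6.87 n-off 0.0592 Fn 8.7 Ft 5.2 Tn -0.09 open 0.0172 j6 -84.6
20 7.12 n-off 0.0592 Fn 9.1 Ft 5.6 Tn -0.08 open 0.0175 j6 -80.6
24 7.37 n-off 0.0593 Fn 8.4 Ft 6.0 Tn -0.04 open 0.0175 j6 -76.6
28 7.62 n-off 0.0593 Fn 7.9 Ft 7.2 Tn -0.12 open 0.0179 j6 -72.6
32 7.87 n-off 0.0593 Fn 8.8 Ft 7.6 Tn -0.07 open 0.0174 j6 -68.6
36 8.12 n-off 0.0594 Fn 8.1 Ft 7.4 Tn -0.06 open 0.0178 j6 -64.6
40 8.37 n-off 0.0594 Fn 9.0 Ft 8.3 Tn -0.08 open 0.0177 j6 -60.6
44 8.62 n-off 0.0594 Fn 8.2 Ft 8.7 Tn -0.03 open 0.0179 j6 -56.6
48 8.87 n-off 0.0594 Fn 8.1 Ft 8.2 Tn -0.07 open 0.0177 j6 -52.6
52 9.12 n-off 0.0595 Fn 8.0 Ft 9.3 Tn -0.04 open 0.0175 j6 -48.6
56 9.37 n-off 0.0595 Fn 9.3 Ft 9.9 Tn -0.04 open 0.0176 j6 -44.6
60 9.62 n-off 0.0596 Fn 9.2 Ft 9.9 Tn -0.03 open 0.0177 j6 -40.6
64 9.87 n-off 0.0596 Fn 8.6 Ft 10.4 Tn -0.05 open 0.0177 j6 -36.6
68 10.12 n-off 0.0597 Fn 9.6 Ft 10.7 Tn -0.05 open 0.0179 j6 -32.6
69.5 10.37 n-off 0.0597 Fn 7.9 Ft 10.6 Tn -0.01 open 0.0176 j6 -31.1
71.0 10.62 n-off 0.0597 Fn 8.8 Ft 11.3 Tn 0.03 open 0.0176 j6 -29.6
72.5 10.87 n-off 0.0597 Fn 7.6 Ft 11.2 Tn -0.00 open 0.0175 j6 -28.1
74.0 11.12 n-off 0.0597 Fn 8.1 Ft 10.7 Tn -0.02 open 0.0178 j6 -26.6
75.5 11.37 n-off 0.0597 Fn 8.4 Ft 11.4 Tn -0.07 open 0.0180 j6 -25.1
77.0 11.62 n-off 0.0598 Fn 8.3 Ft 11.2 Tn 0.30 open 0.0171 j6 -23.6
78.5 11.87 n-off 0.0598 Fn 7.9 Ft 11.7 Tn 0.76 open 0.0176 j6 -22.2
80.0 12.12 n-off 0.0598 Fn 7.9 Ft 11.4 Tn 1.07 open 0.0179 j6 -20.7
```

The end stop was felt at about 76.5°, matching the estimate. I'll relax the torque, let the knob spring out while gripped, release, retract and look.

```bash
python3 - <<'E'
from rig import *
from g import *
q=np.array(read_state()["joint_positions"]);q[5]-=3.3;movej(q)
s=read_state();servo_line(np.array(s["tool_pos"])+n*.0094,velocity=.03)
s=read_state();print("Fn",np.array(s["wrist_force"])@n,"Tn",np.array(s["ft_torque"])@n)
open_jaws()
s=read_state();servo_line(np.array(s["tool_pos"])+n*.14,velocity=.2)
s=read_state();w=snapshot("wrist");print(s["time_s"],s["wrist_force"])
pickle.dump((s,w),open("w3.pkl","wb"));cv2.imwrite("pics/w3.png",w["color"][:,:,::-1])
E
```

```text
Fn -4.494239377955856 Tn 0.2833110589695544
14.8417 [ 0.09814962  0.06818558 -0.26551699]
```

View pics/w3.png

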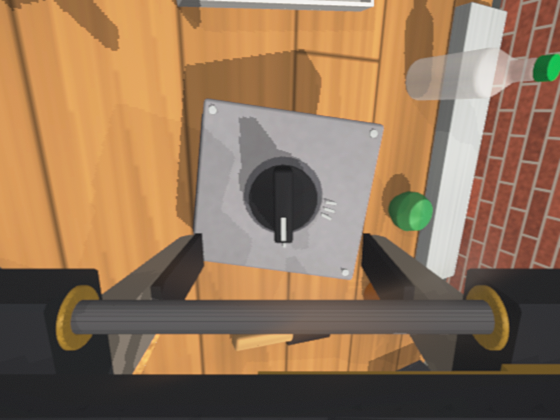

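The knob's inlay (283,230) now points at the shut tick (284,245), and the pull-up force suggests it is fully out. Next, a wrist look at the paddle.

```bash
python3 - <<'E'
from rig import *
from h import *
for p,y in(((.54,-.27,.1),83.5),((.529,.2515,.12),96.6)):print(np.round(ik(np.array(p),down(np.radians(y))),1))
s=read_state();servo_line(np.array(s["tool_pos"])+[0,-.1,.03],velocity=.2)
move_pose(np.array([.53,-.27,.26]),down(np.radians(83.5)))
s=read_state();w=snapshot("wrist");c=w["color"];print(s["time_s"])
pickle.dump((s,w),open("w4.pkl","wb"));cv2.imwrite("pics/w4.png",c[:,:,::-1])
E
```

```text
[ -38.    26.5   94.6   -0.    58.9 -121.5]
[ 13.6  22.5  97.5  -0.   60.1 -83. ]
16.8
```

View pics/w4.png

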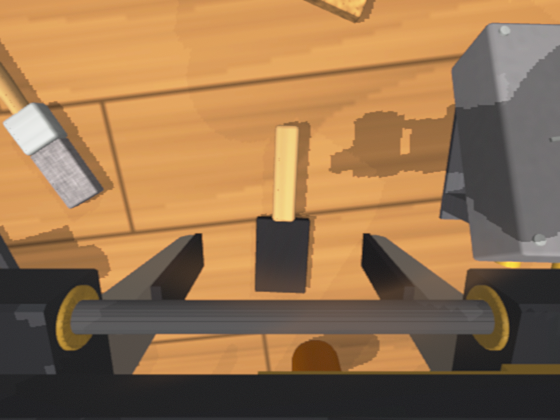

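Handle centreline runs from (287,128) to (285,220). The blade's mid-line runs from (283,217) to (281,291).

```bash
python3 - <<'E'
from rig import *
from h import *
s,w=pickle.load(open("w4.pkl","rb"));T=toolT(s)@w["tool_from_camera"]
a,b=[onplane(w,p,.024,T) for p in((287,127),(285,220))];c,d=[onplane(w,p,.012,T) for p in((283,218),(281,291))]
print(a.round(4),b.round(4),c.round(4),d.round(4),np.linalg.norm((b-a)[:2]),np.linalg.norm((d-a)[:2]))
v=(d-a)[:2];yaw=np.arctan2(v[1],v[0]);e=v/np.linalg.norm(v)
g=(a[:2]+d[:2])/2-.015*e;print(np.degrees(yaw),g)
R=down(yaw+np.pi/2)
move_pose(np.r_[g,.16],R)
servo_line(np.r_[g,.098],velocity=.08,threshold=8)
clamp(25);s=read_state();print(s["opening"],s["tool_pos"],s["wrist_force"])
servo_line(np.r_[g,.25],velocity=.12);hold(.2)
s=read_state();print(s["opening"],s["wrist_force"],s["ft_torque"],s["time_s"])
w=snapshot("wrist");cv2.imwrite("pics/w5.png",w["color"][:,:,::-1])
E
```

```text
[ 0.4608 -0.2563  0.024 ] [ 0.5556 -0.2689  0.024 ] [ 0.5565 -0.2711  0.012 ] [ 0.6442 -0.2834  0.012 ] 0.09560874504273224 0.18536992645586234
-8.409122256092045 [ 0.53764938 -0.2676515 ]
0.02355722891765608 [ 0.53765943 -0.26768469  0.09800339] [ 0.00302748  1.02153159 -0.69803449]
0.023527850546948486 [-0.10556445 -0.82421917 -1.55990731] [ 0.03342278 -0.10757609  0.03640959] 20.9083
```

View pics/w5.png

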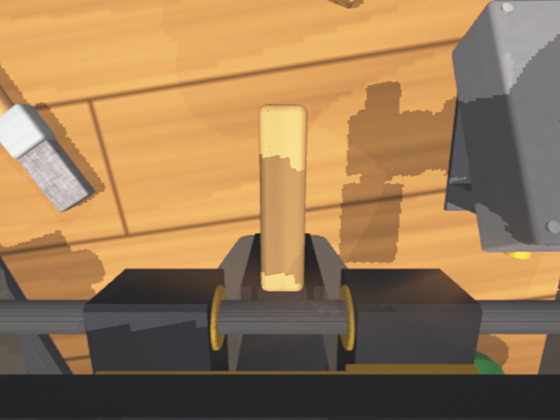

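The paddle is held level; the handle is at (283,200) between the fingers. Now carry it high and place it. Fully open fingers (128 mm) don't fit in the 98 mm compartment, so I'll release with the tips just above the 26 mm walls. The drop is about 15 mm.

```bash
python3 - <<'E'
from rig import *
from h import *
t=np.radians(6.6);e=np.array([np.cos(t),np.sin(t)])
C=np.array([.5231,.3023])+.051*np.array([np.sin(t),-np.cos(t)]);g=C-.015*e;R=down(t+np.pi/2);print(C,g)
s=read_state();servo_line(np.r_[s["tool_pos"][:2],.34],velocity=.2)
move_pose(np.r_[g,.34],R)
servo_line(np.r_[g,.117],velocity=.1,threshold=10);hold(.3)
s=read_state();print(s["tool_pos"],s["wrist_force"],s["time_s"])
open_jaws()
servo_line(np.r_[g,.34],velocity=.2)
q=np.array(read_state()["joint_positions"])
move_pose(np.array([.38,.19,.36]),R)
s=read_state();print(s["time_s"],s["wrist_force"])
a=snapshot("scene")["color"];b=snapshot("wrist")["color"];tp=snapshot("top");pickle.dump(tp,open("top2.pkl","wb"))
im=np.hstack([cv2.resize(a,(400,300)),cv2.resize(b,(400,300))]);c=tp["color"]
im2=np.hstack([cv2.resize(c,(400,300)),cv2.resize(a[230:380,320:520],(400,300))])
cv2.imwrite("pics/fin.png",np.vstack([im,im2])[:,:,::-1])
E
```

```text
[0.52896179 0.25163799] [0.5140612  0.24991393]
[0.51409935 0.24992671 0.11709241] [ 0.39314773  0.11238085 -1.44365352] 26.1167
29.1083 [-0.97319039  0.35051587  0.05759296]
```

View pics/fin.png

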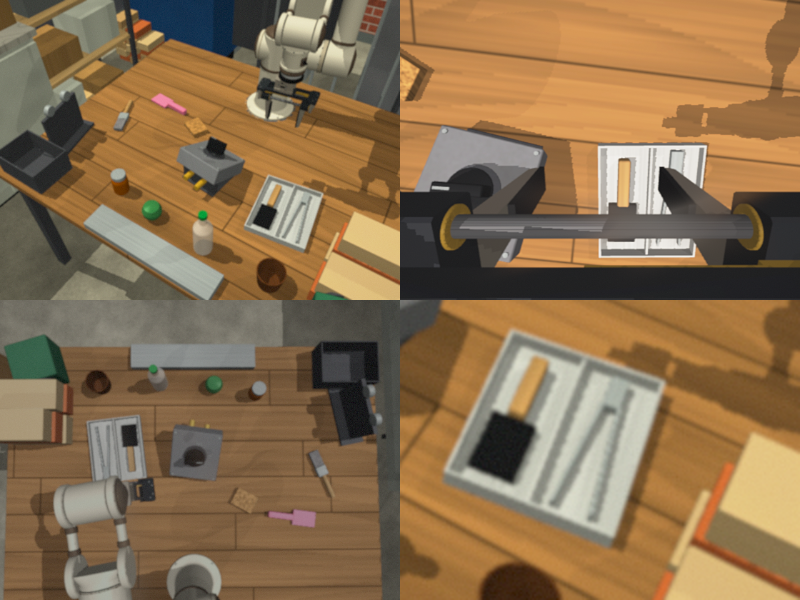

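The paddle lies flat and lengthwise in the empty compartment, with its blade at (503,445) in the crop. The tongs, bottle and jar are undisturbed, and the knob bar lies across the panel (shut). Handing in.

```bash
python3 -c "
from rig import *
s=read_state();print(s['time_s'],s['opening'],s['wrist_force']);sign_off()"
```

```text
29.2583 0.09199339470066158 [-0.10343849 -0.09178855  0.71426844]
the job is handed in; nothing more can be done
```

The bench is closed down and the job is handed in at 29.3 s, well inside the 66 s limit.

- **Gas knob:** I pressed it in about 10 mm and turned it clockwise about 76° until the end stop pushed back with about 1 N m. I eased it back out while still gripped, and the pull at its original height suggests it is fully out. The last wrist picture shows its pointer on the shut tick.
- **Paddle:** I gripped it by the handle and carried it over everything. I released it about 15 mm above the tray floor because the fully open fingers are wider than the compartment. It lies flat and lengthwise in the empty compartment.
- **Other items:** The last pictures show the tongs in their own compartment and the bottle and jar standing. The pink look-alike is untouched. The gripper is open and clear of everything.

**Checks that disagreed:** Lengths measured in the wrist pictures came out 2–8% short. Console yaw read about -6° from the top camera and -7.5° from the wrist camera. Neither affected the grasps. I did not measure separately that the knob sprung fully out; that rests on the pull force, the height and the picture.

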